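# Close up the split cutlery bins

## Robot

A 7-joint arm with a two-finger parallel gripper is mounted at the origin on the work surface. World frame = base frame: x ahead of the robot, y to its left, z up, the work surface at z = 0. Lengths are in m, angles in rad, forces in N, time in s.
With the tool pointing down it reaches from about 0.4 to 0.875 m from the base axis. Payload 19.3 kg.
Tool frame: the origin (TCP) lies at the very end of the fingers, on their centre line; the grasp point (between the pads) lies 19 mm behind it; z points along the fingers, y is the direction in which the jaws open and shut (so a half turn about z gives the same grasp; the last joint's range is limited). The gripper opens to 85 mm and grips with 20 to 120 N. Pads are 22 mm wide; open, the fingers measure 114 mm over their backs; the gripper's body (76 mm by 85 mm) begins 54 mm behind the grasp point. The pads swing forward as they close: fully open they stand 13 mm farther back than shut.
Start: joints at [-1.297, 0.521, -0.036, 1.599, 0.021, 1.021, -0.113], TCP at [0.211, 0.588, 0.231] pointing down, gripper open.
Joint ranges: [-2.91, 2.91], [-0.3, 2.13], [-1.5, 1.42], [0.17, 2.43], [-1.26, 4.41], [0.16, 1.93], [-2.52, 2.52]. Speed limits (rad/s): [1.89, 1.89, 2.39, 2.39, 3.01, 3.01, 3.01].

## Interface

Orientations are given as [roll, pitch, yaw] about the fixed x, y, z axes, in that order (R = Rz(yaw) Ry(pitch) Rx(roll)).
In Python, from workcell import bot gives the robot as it stands.
- The arm moves only by the tool carry_out, never from a script. Its argument "targets" is a list of rows, each a list of 7 numbers: the shift along the tool's x, y, z in mm, then the turn, a rotation vector about the tool's x, y, z in units of 6 degrees (1.0 is 6 degrees), then the closure in counts, from 0 (fully open) to 255 (shut). A call has 1 to 5 rows; each row shifts and turns the commanded pose from where the row before left it, along the tool's axes as they then stand; what a row does not reach is not made up. A row lasts 1/12 s, in which the tool goes at most 41.7 mm and 7.16 degrees, less where a joint would pass 70% of its speed; a pose out of reach is approached as far as the arm can. A call is refused whole if a number of a shift passes 41.7 or a number of a turn 1, either way. A call with a gripper value outside its range is refused whole. The fingers move at their own pace and stop on an object; "force" is the grip in N (left out, the last holds). Time passes only in rows, so rows that do not move let the fingers close. It gives the time, the measured TCP pose, the force and the opening at its end, in the units of the state.
- bot.observe(): the state, without advancing time (a new reading comes with each control period).
- bot.grab_frame(name): name is "scene" or "top" or "wrist"; returns a dict with "color" (480x640x3 uint8, red, green, blue), "z_map" (480x640 float32, m along the optical axis (not along the pixel's ray), 0 where there is no reading), "K" (3x3 intrinsics, pixels), "cam_to_world" (4x4, takes a point from camera to world coordinates); the wrist camera has in their place "T_tool_cam" (4x4, takes a point from camera to tool coordinates, whose origin is the TCP and whose axes are the flange's). Camera axes: x right, y down, z forward; pixel columns grow to the right and rows downward; lengths in m; the calibration is good to about 2 mm. A picture is of the moment at which its call begins: read the wrist's pose just before it.
- bot.job_done(): hands the job in, once; it reports no verdict.
The state is a dict: "clock": time; "qpos": joint angles; "qd": joint speeds; "joint_efforts": joint torques, N m; "position": TCP position; "tool_rot": TCP orientation; "force": force on the tool from outside, world axes, zero at the start; "moment": the same for the moment, N m; "grip_width": finger opening in m.
Only numpy, scipy, OpenCV 4.12 (cv2) and the standard library are available. Lean on these libraries where they do the work, as an engineer would, in place of code of your own. Each camera call takes 0.05 s, during which the arm holds its last target. There are 200 camera calls.

## Task

The grey and the blue cutlery bin have each come apart from the partner of the same colour, the one with the card holder. Bring each loose bin to its own partner and butt it flush, long side to long side, against the partner's plain side (opposite the card holder), with no gap and the ends level, standing flat on the table. Do not push the partners out of place and leave the red bin and the other things where they are.

Things in the scene. Friction and masses are not known exactly. Their poses are not given: they have to be found in the camera images.
- grey_standing: Standing grey partner, 2.4 kg: open bin 150 long (y) x 100 wide (x) x 60 mm high; over its middle a carry bar 84 long (y), 12 thick (x), z 82 to 100 mm, to pinch from above. Origin: centre of underside, z up. White card holder on its far long side (+x), 85 mm high; the long side at x = -50 mm, roughly facing the robot, is plain: here the loose bin belongs.
- grey_loose: Loose grey bin, about 0.45 kg, no card holder, same either way round: open bin 150 long (y) x 100 wide (x) x 60 mm high; over its middle a carry bar 84 long (y), 12 thick (x), z 82 to 100 mm, to pinch from above. Origin: centre of underside, z up.
- blue_standing: Standing blue partner, 2.4 kg: open bin 150 long (y) x 100 wide (x) x 60 mm high; over its middle a carry bar 84 long (y), 12 thick (x), z 82 to 100 mm, to pinch from above. Origin: centre of underside, z up. White card holder on its far long side (+x), 85 mm high; the long side at x = -50 mm, roughly facing the robot, is plain: here the loose bin belongs.
- blue_loose: Loose blue bin, about 0.45 kg, no card holder, same either way round: open bin 150 long (y) x 100 wide (x) x 60 mm high; over its middle a carry bar 84 long (y), 12 thick (x), z 82 to 100 mm, to pinch from above. Origin: centre of underside, z up.
- red_bin: A red bin of the same shape and size (150 x 100 x 60 mm, carry bar to 100 mm), with no partner: leave alone. Origin: centre of the underside.
- cup: Bystander: steel cup, 64 mm across, 75 mm high. Origin: centre of the underside.
- candlestick: Bystander: steel candlestick, 84 mm across the foot, 190 mm high. Origin: centre of the underside.
- carafe: Bystander: glass carafe, 76 mm across, 200 mm high. Origin: centre of the underside.
- shaker: Bystander: small glass shaker with steel cap, 40 mm across, 75 mm high. Origin: centre of the underside.
- spoon: Bystander: teaspoon 130 mm long lying on the table along its x axis. Origin: on its underside.

How it is judged:
By the outcome, as a careful person would: the job done as asked, in the order asked, and still so for the second after the job is handed in, with the robot touching nothing.
It also fails if it takes over 69 s, if anything falls off the work surface, if the arm or the gripper's body presses on something with over 40 N, if the wrist force passes 120 N, or if a joint passes its speed limit or range.

## Working session

There is one attempt and no reset: what is moved stays moved. The work goes in short steps, Python scripts to look and compute and a tool call to move; the robot and the scene stay as the last step left them, time stands still between calls to the robot, and variables do not carry over. Pictures are saved under pics/ and viewed, about 8 in all and at most 12, crops included, and the job is handed in when it is done.

Besides the shell and the picture viewer there is one more tool, called after ">>>" by a JSON object that holds its "method" and its "body", one argument or row to a line. carry_out: Moves the arm, as the interface text tells. Its arguments: {"type":"object","properties":{"targets":{"type":"array","items":{"type":"array","items":{"type":"number"}}},"force":{"type":"number"}},"required":["targets"]}

```bash
mkdir -p pics; cat > h.py <<'E'
import numpy as np, cv2
from workcell import bot
def world(f):
    z=f["z_map"]; K=f["K"]; v,u=np.mgrid[0:480,0:640]
    p=np.stack([(u-K[0,2])/K[0,0]*z,(v-K[1,2])/K[1,1]*z,z],-1)
    T=f["cam_to_world"]; return p@T[:3,:3].T+T[:3,3]
E
python3 - <<'E'
from h import *
s=bot.observe(); print({k:np.round(v,3) for k,v in s.items()})
a=bot.grab_frame("top"); b=bot.grab_frame("scene")
np.savez("f0.npz",top=a["color"],z=a["z_map"],K=a["K"],T=a["cam_to_world"])
print(a["K"],a["cam_to_world"].round(3),b["cam_to_world"].round(3))
cv2.imwrite("pics/top0.png",a["color"][...,::-1]);cv2.imwrite("pics/scene0.png",b["color"][...,::-1])
E
```

```text
{'clock': np.float64(0.0), 'qpos': array([-1.297,  0.522, -0.036,  1.6  ,  0.021,  1.021, -0.113]), 'qd': array([-0.   , -0.001, -0.001,  0.001, -0.   ,  0.001,  0.001]), 'joint_efforts': array([ 0.0000e+00, -9.2712e+01,  1.9800e+00, -3.6992e+01,  1.8000e-02,
        8.0000e-03, -0.0000e+00]), 'position': array([0.211, 0.588, 0.231]), 'tool_rot': array([-3.14 ,  0.   ,  2.798]), 'force': array([0.136, 0.573, 0.093]), 'moment': array([-0.005,  0.043, -0.039]), 'grip_width': np.float64(0.085)}
[[473.58168142   0.         322.31731651]
 [  0.         473.58168142 238.71266986]
 [  0.           0.           1.        ]] [[-0.03  -0.995  0.099  0.502]
 [-1.     0.029 -0.008 -0.007]
 [ 0.005 -0.099 -0.995  0.942]
 [ 0.     0.     0.     1.   ]] [[-0.156  0.713 -0.683  1.327]
 [ 0.988  0.126 -0.094  0.1  ]
 [ 0.019 -0.689 -0.724  0.863]
 [ 0.     0.     0.     1.   ]]
```

View pics/top0.png

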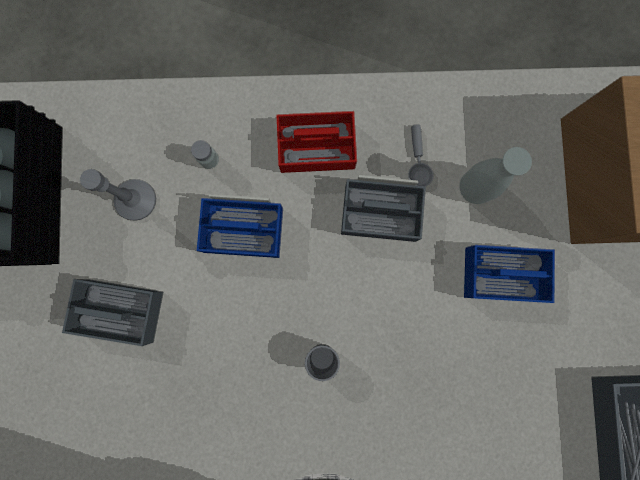

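View pics/scene0.png

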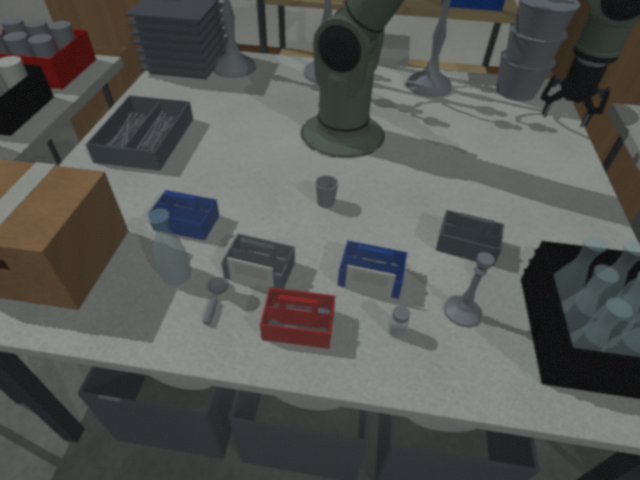

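The top view shows loose grey at (113,311), standing blue at (240,228), standing grey at (383,209), loose blue at (510,273) and red at (317,142). The cup is at (322,362). The scene view confirms that the white holders are on the far sides of the standing pair.

```bash
cat >> h.py <<'E'
def rect(P,c,ctr,zlo=.05,zhi=.066,r=.11):
    """outer rim rectangle of the bin near ctr, from depth points at rim height"""
    m=(P[...,2]>zlo)&(P[...,2]<zhi)&(np.hypot(P[...,0]-ctr[0],P[...,1]-ctr[1])<r)
    q=P[m][:,:2]
    (cx,cy),(w,h),a=cv2.minAreaRect((q*1000).astype(np.float32))
    if w<h: a-=90    # a: long side direction
    yaw=a-90
    yaw=(yaw+90)%180-90
    return np.array([cx,cy,max(w,h),min(w,h),yaw]).round(1),len(q)
def bar(P,ctr,r=.06):
    m=(P[...,2]>.09)&(P[...,2]<.108)&(np.hypot(P[...,0]-ctr[0],P[...,1]-ctr[1])<r)
    q=(P[m][:,:2]*1000).astype(np.float32)
    (cx,cy),(w,h),a=cv2.minAreaRect(q)
    if w<h: a-=90
    return np.array([cx,cy,max(w,h),min(w,h),(a)%180-90]).round(1),len(q)
E
python3 - <<'E'
from h import *
d=np.load("f0.npz"); f=dict(color=d["top"],z_map=d["z"],K=d["K"],cam_to_world=d["T"]); P=world(f)
for n,(u,v) in dict(gl=(113,311),bs=(240,228),gs=(383,209),bl=(510,273),red=(317,142)).items():
    c=np.median(P[v-4:v+5,u-4:u+5].reshape(-1,3),0)
    print(n,c.round(3),rect(P,None,c[:2]),bar(P,c[:2]))
for n,(u,v) in dict(cup=(322,362),cand=(95,181),car=(516,161),shaker=(202,150)).items(): print(n,P[v,u].round(3))
w=bot.grab_frame("wrist"); print(w["T_tool_cam"].round(3),w["K"].round(1))
E
```

```text
gl [0.468 0.375 0.051] (array([466.4, 385.6, 152.7, 100.3, -11. ]), 976) (array([466.4, 384.8,  84.6,  12.1, -11. ]), 359)
bs [0.615 0.139 0.087] (array([619. , 142.4, 151.2, 102.6,  -5.3]), 828) (array([617.6, 142.1,  83.6,  12.2,  -5.8]), 330)
gs [ 0.642 -0.129  0.082] (array([ 663.6, -134.8,  150.4,  139.5,   -7.4]), 900) (array([ 644.2, -131.7,   83.1,   12.7,   -7.4]), 334)
bl [ 0.515 -0.349  0.098] (array([ 514.9, -369.9,  152.6,  100.2,   -5. ]), 866) (array([ 514.9, -367.8,   82.2,   12. ,   -5.1]), 326)
red [ 0.783 -0.01   0.036] (array([761.1,  -9.1, 150. , 149. ,   1.2]), 1020) (array([784.6,  -8.3,  81.5,  13.3,   0.8]), 342)
cup [ 0.355 -0.007  0.005]
cand [0.682 0.351 0.188]
car [ 0.693 -0.329  0.198]
shaker [0.762 0.206 0.074]
[[-0.001 -0.956 -0.293  0.076]
 [ 1.    -0.001 -0.001  0.   ]
 [ 0.    -0.293  0.956 -0.142]
 [ 0.     0.     0.     1.   ]] [[396.1   0.  327.1]
 [  0.  396.1 236.6]
 [  0.    0.    1. ]]
```

```bash
cat > plan.py <<'E'
# usage: plan.py x y z(mm) jawdir(deg) n [x y z deg of start, else measured]
import sys; from h import *
from scipy.spatial.transform import Rotation as Ro
a=[float(v) for v in sys.argv[1:]]
if len(a)>5: s=np.array(a[5:8]); R=Ro.from_euler("xyz",[180,0,a[8]+90],degrees=True)
else:
    o=bot.observe(); s=np.array(o["position"])*1000; R=Ro.from_euler("xyz",o["tool_rot"])
    print("now",s.round(1),np.degrees(o["tool_rot"]).round(2),"t",round(o["clock"],2),"F",np.round(o["force"],1))
G=Ro.from_euler("xyz",[180,0,a[3]+90],degrees=True); t=np.array(a[:3]); n=int(a[4])
w=(R.inv()*G).as_rotvec(degrees=True)/6/n; d=(t-s)/n
for i in range(n):
    print([*R.inv().apply(d).round(1).tolist(),*(w.round(2)+0).tolist()]); R=R*Ro.from_rotvec(w*6,degrees=True)
E
python3 plan.py 466 385 200 -11 15
```

```text
now [210.6 588.2 230.9] [-179.95    0.    160.3 ] t 0.15 F [-0.2  0.8  0.2]
[-20.6, -7.0, 2.1, 0.0, 0.0, 0.9]
[-21.2, -5.0, 2.1, 0.0, 0.0, 0.9]
[-21.5, -3.0, 2.1, 0.0, 0.0, 0.9]
[-21.7, -1.0, 2.1, 0.0, 0.0, 0.9]
[-21.7, 1.1, 2.1, 0.0, 0.0, 0.9]
[-21.5, 3.1, 2.1, 0.0, 0.0, 0.9]
[-21.1, 5.2, 2.1, 0.0, 0.0, 0.9]
[-20.6, 7.1, 2.1, 0.0, 0.0, 0.9]
[-19.8, 9.0, 2.1, 0.0, 0.0, 0.9]
[-18.8, 10.9, 2.1, 0.0, 0.0, 0.9]
[-17.7, 12.6, 2.1, 0.0, 0.0, 0.9]
[-16.5, 14.2, 2.1, 0.0, 0.0, 0.9]
[-15.0, 15.7, 2.1, 0.0, 0.0, 0.9]
[-13.5, 17.1, 2.1, 0.0, 0.0, 0.9]
[-11.8, 18.3, 2.1, 0.0, 0.0, 0.9]
```

>>> {"method": "carry_out", "body": {
  "targets": [
    [-20.6,-7,2,0,0,0.9,0],
    [-21.2,-5,2,0,0,0.9,0],
    [-21.5,-3,2,0,0,0.9,0],
    [-21.7,-1,2,0,0,0.9,0],
    [-21.7,1,2,0,0,0.9,0]
  ]
}}

```text
clock: 0.57
position: [0.2964, 0.5199, 0.221]
tool_rot: [-3.141, 0.0, 2.322]
force: [0.7, 1.3, -0.3]
grip_width: 0.0852
```

>>> {"method": "carry_out", "body": {
  "targets": [
    [-21.5,3,2,0,0,0.9,0],
    [-21,5,2,0,0,0.9,0],
    [-20.6,7,2,0,0,0.9,0],
    [-19.8,9,2,0,0,0.9,0],
    [-18.8,11,2,0,0,0.9,0]
  ]
}}

```text
clock: 0.98
position: [0.3814, 0.4523, 0.2111]
tool_rot: [-3.141, 0.0, 1.851]
force: [-0.0, 0.3, 0.4]
grip_width: 0.0854
```

>>> {"method": "carry_out", "body": {
  "targets": [
    [-17.7,12.6,2,0,0,0.9,0],
    [-16.5,14,2,0,0,0.9,0],
    [-15,15.7,2,0,0,0.9,0],
    [-13.5,17,2,0,0,0.9,0],
    [-11.8,18.3,2,0,0,0.9,0]
  ]
}}

```text
clock: 1.4
position: [0.4665, 0.385, 0.2011]
tool_rot: [-3.141, 0.0, 1.38]
force: [-0.3, 0.8, -1.1]
grip_width: 0.0853
```

>>> {"method": "carry_out", "body": {
  "targets": [
    [0,0,0,0,0,0,0],
    [0,0,0,0,0,0,0]
  ]
}}

```text
clock: 1.57
position: [0.4664, 0.3849, 0.201]
tool_rot: [3.142, 0.001, 1.383]
force: [-0.2, 0.5, 0.1]
grip_width: 0.085
```

```bash
python3 plan.py 466 385 73 -11 5
```

```text
now [466.4 384.9 201. ] [1.800e+02 5.000e-02 7.922e+01] t 1.57 F [-0.2  0.5  0.1]
[0.0, -0.1, 25.6, 0.0, 0.0, 0.01]
[0.0, -0.1, 25.6, 0.0, 0.0, 0.01]
[0.0, -0.1, 25.6, 0.0, 0.0, 0.01]
[0.0, -0.1, 25.6, 0.0, 0.0, 0.01]
[0.0, -0.1, 25.6, 0.0, 0.0, 0.01]
```

>>> {"method": "carry_out", "body": {
  "targets": [
    [0,0,26,0,0,0,0],
    [0,0,26,0,0,0,0],
    [0,0,26,0,0,0,0],
    [0,0,26,0,0,0,0],
    [0,0,24,0,0,0,0]
  ],
  "force": 50
}}

```text
clock: 1.98
position: [0.4647, 0.3866, 0.0718]
tool_rot: [-3.141, -0.0, 1.387]
force: [0.2, 1.3, 0.2]
grip_width: 0.0856
```

>>> {"method": "carry_out", "body": {
  "targets": [
    [0,0,0,0,0,0,255],
    [0,0,0,0,0,0,255],
    [0,0,0,0,0,0,255],
    [0,0,0,0,0,0,255],
    [0,0,0,0,0,0,255]
  ]
}}

```text
clock: 2.4
position: [0.4663, 0.3864, 0.0747]
tool_rot: [3.141, -0.002, 1.384]
force: [0.3, -0.3, -0.7]
grip_width: 0.0254
```

>>> {"method": "carry_out", "body": {
  "targets": [
    [0,0,0,0,0,0,255],
    [0,0,0,0,0,0,255],
    [0,0,0,0,0,0,255]
  ]
}}

```text
clock: 2.65
position: [0.4655, 0.3862, 0.0739]
tool_rot: [-3.141, -0.001, 1.384]
force: [-5.3, 0.1, 9.9]
grip_width: 0.0108
```

```bash
python3 - <<'E'
from h import *
f=bot.grab_frame("top"); P=world(f); print(rect(P,None,(.466,.385)))
E
python3 plan.py 466 385 220 -11 1; python3 plan.py 535 -117.5 220 -7.4 17 466 385 220 -11
```

```text
(array([467. , 384.9, 152.4, 100.5, -10.9]), 619)
now [465.6 386.2  73.9] [-1.7998e+02 -4.0000e-02  7.9320e+01] t 2.7 F [-5.4  0.9  9.6]
[-1.0, 0.6, -146.1, 0.0, -0.01, 0.05]
[-28.2, 9.6, 0.0, 0.0, 0.0, -0.04]
[-28.3, 9.5, 0.0, 0.0, 0.0, -0.04]
[-28.3, 9.4, 0.0, 0.0, 0.0, -0.04]
[-28.3, 9.3, 0.0, 0.0, 0.0, -0.04]
[-28.4, 9.2, 0.0, 0.0, 0.0, -0.04]
[-28.4, 9.1, 0.0, 0.0, 0.0, -0.04]
[-28.4, 9.0, 0.0, 0.0, 0.0, -0.04]
[-28.5, 8.9, 0.0, 0.0, 0.0, -0.04]
[-28.5, 8.8, 0.0, 0.0, 0.0, -0.04]
[-28.5, 8.7, 0.0, 0.0, 0.0, -0.04]
[-28.6, 8.6, 0.0, 0.0, 0.0, -0.04]
[-28.6, 8.5, 0.0, 0.0, 0.0, -0.04]
[-28.6, 8.4, 0.0, 0.0, 0.0, -0.04]
[-28.7, 8.3, 0.0, 0.0, 0.0, -0.04]
[-28.7, 8.2, 0.0, 0.0, 0.0, -0.04]
[-28.7, 8.0, 0.0, 0.0, 0.0, -0.04]
[-28.8, 7.9, 0.0, 0.0, 0.0, -0.04]
```

>>> {"method": "carry_out", "body": {
  "targets": [
    [0,0,-15,0,0,0,255],
    [0,0,-25,0,0,0,255],
    [0,0,-30,0,0,0,255],
    [0,0,-30,0,0,0,255],
    [0,0,-20,0,0,0,255]
  ]
}}

```text
clock: 3.12
position: [0.4663, 0.3858, 0.1959]
tool_rot: [3.141, -0.001, 1.384]
force: [-0.1, 0.7, -4.3]
grip_width: 0.011
```

```bash
python3 plan.py 534 -116.3 195 -7.4 20|sed -n '1,2p;11p;21p'; python3 -c "
from h import *
print(bot.observe()['grip_width']); cv2.imwrite('pics/w1.png',bot.grab_frame('wrist')['color'][...,::-1])"
```

```text
now [466.3 385.8 195.9] [ 1.7994e+02 -8.0000e-02  7.9280e+01] t 3.12 F [-0.1  0.7 -4.3]
[-24.0, 8.0, 0.0, 0.0, 0.0, -0.03]
[-24.2, 7.4, 0.0, 0.0, 0.0, -0.03]
[-24.4, 6.7, 0.0, 0.0, 0.0, -0.03]
0.011031136056320173
```

View pics/w1.png

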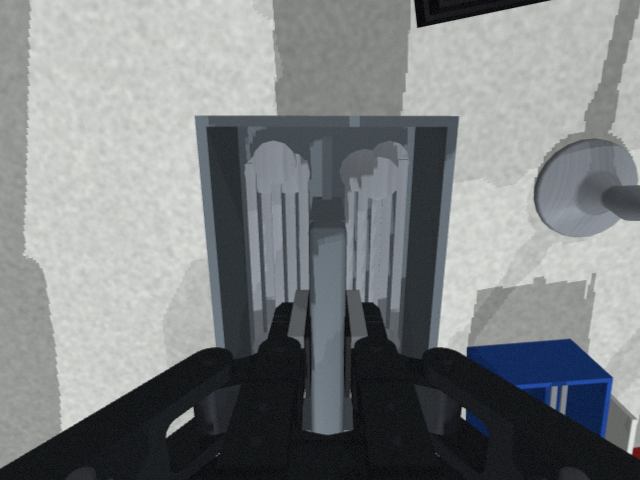

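The wrist view shows the grey bin lifted, with the bar (columns 310–345) between the pads and square to the jaws. The measured weight is 4.3 N. Carrying it over.

>>> {"method": "carry_out", "body": {
  "targets": [
    [-12,4,0,0,0,-0.03,255],
    [-24,8,0,0,0,-0.03,255],
    [-24,8,0,0,0,-0.03,255],
    [-24,8,0,0,0,-0.03,255],
    [-24,8,0,0,0,-0.03,255]
  ]
}}

```text
clock: 3.58
position: [0.4815, 0.2713, 0.1924]
tool_rot: [-3.141, 0.001, 1.4]
force: [-0.1, 0.3, -4.5]
grip_width: 0.0109
```

>>> {"method": "carry_out", "body": {
  "targets": [
    [-24,7.7,0,0,0,-0.03,255],
    [-24,7.7,0,0,0,-0.03,255],
    [-24,7.6,0,0,0,-0.03,255],
    [-24,7.5,0,0,0,-0.03,255],
    [-24,7.5,0,0,0,-0.03,255]
  ]
}}

```text
clock: 4.0
position: [0.4992, 0.1467, 0.1925]
tool_rot: [-3.141, 0.001, 1.416]
force: [1.2, -0.0, -4.6]
grip_width: 0.0115
```

>>> {"method": "carry_out", "body": {
  "targets": [
    [-24,7.4,0,0,0,-0.03,255],
    [-24,7.3,0,0,0,-0.03,255],
    [-24,7.2,0,0,0,-0.03,255],
    [-24,7.2,0,0,0,-0.03,255],
    [-24,7.1,0,0,0,-0.03,255]
  ]
}}

```text
clock: 4.42
position: [0.5171, 0.0228, 0.1926]
tool_rot: [-3.141, 0.001, 1.431]
force: [-0.1, 0.0, -5.1]
grip_width: 0.0108
```

>>> {"method": "carry_out", "body": {
  "targets": [
    [-24,7,0,0,0,-0.03,255],
    [-24,7,0,0,0,-0.03,255],
    [-24,6.8,0,0,0,-0.03,255],
    [-15,4,0,0,0,-0.03,255],
    [0,0,0,0,0,0,255]
  ]
}}

```text
clock: 4.83
position: [0.5299, -0.0692, 0.1926]
tool_rot: [-3.141, 0.002, 1.44]
force: [-0.9, -0.8, -5.5]
grip_width: 0.011
```

```bash
cat > chk.py <<'E'
# chk.py gx gy px py [z of rim of the carried bin, mm]: rims and bars of loose and partner in the top view
import sys; from h import *
a=[float(v)/1000 for v in sys.argv[1:]]; f=bot.grab_frame("top"); P=world(f)
dz=(a[4]-.06) if len(a)>4 else 0
print("loose",rect(P,None,a[:2],.05+dz,.066+dz)); 
if not dz: print("loosebar",bar(P,a[:2]))
print("partner bar",bar(P,a[2:4]))
o=bot.observe(); print(np.round(o["position"],4),np.degrees(o["tool_rot"]).round(2),np.round(o["force"],1),round(o["clock"],2))
E
python3 chk.py 535 -117 644 -132 182; python3 plan.py 534 -116.3 195 -7.4 1
```

```text
loose (array([  0.,   0.,   0.,   0., -90.]), 0)
partner bar (array([  0.,   0.,   0.,   0., -90.]), 0)
[ 0.5298 -0.0671  0.1925] [-1.7994e+02  5.0000e-02  8.2550e+01] [ 0.   1.3 -4.7] 4.88
now [529.8 -67.1 192.5] [-1.7994e+02  5.0000e-02  8.2550e+01] t 4.88 F [ 0.   1.3 -4.7]
[-48.2, 10.5, -2.4, -0.01, 0.01, -0.01]
```

>>> {"method": "carry_out", "body": {
  "targets": [
    [-24,5,0,0,0,0,255],
    [-24,5.5,0,0,0,0,255],
    [0,0,20,0,0,0,255],
    [0,0,25,0,0,0,255],
    [0,0,20,0,0,0,255]
  ]
}}

```text
clock: 5.3
position: [0.5342, -0.1134, 0.1266]
tool_rot: [-3.141, -0.0, 1.444]
force: [0.8, 0.7, -5.8]
grip_width: 0.0114
```

```bash
python3 - <<'E'
from h import *
for n in ("scene","top"): cv2.imwrite(f"pics/{n}2.png",bot.grab_frame(n)["color"][...,::-1])
im=np.hstack([cv2.imread("pics/scene2.png")[170:370,140:440],cv2.imread("pics/top2.png")[120:320,250:550]]); cv2.imwrite("pics/c2.png",im)
E
python3 chk.py 535 -117 644 -132 118; python3 plan.py 534 -116.3 80 -7.4 1
```

```text
loose (array([541.5, -56. ,  99.9,  33.6,  82.5]), 207)
partner bar (array([ 648.2, -101.5,   21.5,   12.4,   -9.5]), 74)
[ 0.5339 -0.1134  0.1272] [-1.7982e+02  1.0000e-02  8.2750e+01] [-1.2 -0.6 -4. ] 5.45
now [ 533.9 -113.4  127.2] [-1.7982e+02  1.0000e-02  8.2750e+01] t 5.45 F [-1.2 -0.6 -4. ]
[-2.9, 0.7, 47.2, -0.03, 0.0, 0.03]
```

View pics/c2.png

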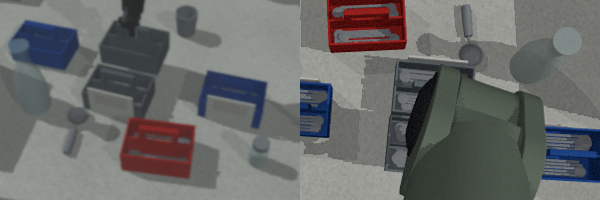

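The crop shows the held grey bin just robot-side of its partner and clear of it. The arm hides most of it in the top view. Lowering.

>>> {"method": "carry_out", "body": {
  "targets": [
    [-1.5,0.4,20,0,0,0,255],
    [-1.4,0.3,20,0,0,0,255],
    [0,0,8,0,0,0,255],
    [0,0,2,0,0,0,255],
    [0,0,0,0,0,0,255]
  ]
}}

```text
clock: 5.87
position: [0.5354, -0.1169, 0.0789]
tool_rot: [3.141, 0.0, 1.444]
force: [0.5, -0.3, -4.0]
grip_width: 0.0111
```

```bash
python3 - <<'E'
from h import *
o=bot.observe(); print(np.round(o["position"],4),np.degrees(o["tool_rot"]).round(2),np.round(o["force"],1))
# visible left (+y) ends in top view: side walls' +y faces' rims
f=bot.grab_frame("top"); P=world(f)
for n,c,z0 in (("loose",(.535,-.117),.065),("partner",(.644,-.132),.06)):
    m=(abs(P[...,2]-z0)<.008)&(abs(P[...,0]-c[0])<.045)&(P[...,1]>c[1]+.068)&(P[...,1]<c[1]+.1)
    q=P[m]; 
    if len(q)<20: print(n,len(q)); continue
    # outer edge: per-x bin max y
    b=np.round(q[:,0]/.004); e=np.array([[q[b==k,0].mean(),q[b==k,1].max(),q[b==k,2].mean()] for k in np.unique(b) if (b==k).sum()>2])
    k=np.polyfit(e[:,0],e[:,1],1); print(n,len(e),"yaw",np.degrees(np.arctan(k[0])).round(2),"y at x=.59",k@[.59,1],"z",e[:,2].mean(), "res",np.std(e[:,1]-np.polyval(k,e[:,0])))
E
```

```text
[ 0.5354 -0.1169  0.0789] [179.99   0.    82.73] [ 0.5 -0.3 -4. ]
loose 20 yaw -6.83 y at x=.59 -0.04912985515012307 z 0.06372970965827908 res 0.0004903921097624517
partner 20 yaw -7.25 y at x=.59 -0.050183753260635004 z 0.058682206187887644 res 0.0005127739711691603
```

>>> {"method": "carry_out", "body": {
  "targets": [
    [-1,0,3,0,0,-0.02,255],
    [0,2,0,0,0,0,255],
    [0,2,0,0,0,0,255],
    [0,1,0,0,0,0,255],
    [0,0,0,0,0,0,255]
  ]
}}

```text
clock: 6.33
position: [0.5405, -0.1187, 0.0755]
tool_rot: [3.141, 0.0, 1.446]
force: [0.3, -0.2, -4.1]
grip_width: 0.011
```

>>> {"method": "carry_out", "body": {
  "targets": [
    [0,1,0,0,0,0,255],
    [0,0,0,0,0,0,255]
  ]
}}

```text
clock: 6.5
position: [0.5412, -0.1188, 0.0754]
tool_rot: [3.141, 0.0, 1.446]
force: [-0.1, -0.3, -4.7]
grip_width: 0.0114
```

>>> {"method": "carry_out", "body": {
  "targets": [
    [0,1,0,0,0,0,255],
    [0,0,0,0,0,0,255]
  ]
}}

```text
clock: 6.67
position: [0.5422, -0.1189, 0.0753]
tool_rot: [3.142, 0.0, 1.446]
force: [0.0, 0.3, -5.1]
grip_width: 0.0108
```

>>> {"method": "carry_out", "body": {
  "targets": [
    [0,0.7,0,0,0,0,255],
    [0,0,0,0,0,0,255]
  ]
}}

```text
clock: 6.83
position: [0.5428, -0.119, 0.0753]
tool_rot: [3.142, 0.0, 1.446]
force: [-0.7, 0.7, -5.2]
grip_width: 0.011
```

>>> {"method": "carry_out", "body": {
  "targets": [
    [0,0.6,0,0,0,0,255],
    [0,0,0,0,0,0,255]
  ]
}}

```text
clock: 7.0
position: [0.5434, -0.1191, 0.0753]
tool_rot: [3.142, 0.0, 1.446]
force: [-0.4, -1.0, -4.9]
grip_width: 0.0111
```

>>> {"method": "carry_out", "body": {
  "targets": [
    [0,0.5,0,0,0,0,255],
    [0,0,0,0,0,0,255]
  ]
}}

```text
clock: 7.17
position: [0.5438, -0.1191, 0.0753]
tool_rot: [-3.141, -0.0, 1.446]
force: [-1.1, -0.4, -4.4]
grip_width: 0.0113
```

```bash
python3 chk.py 542 -119 644 -132
```

```text
loose (array([578.3, -64.6, 153.8,  46.1,  75. ]), 318)
loosebar (array([  0.,   0.,   0.,   0., -90.]), 0)
partner bar (array([ 648.3, -101.5,   21.6,   12.3,   -9. ]), 75)
[ 0.5438 -0.1191  0.0753] [-179.99   -0.     82.84] [-0.2 -0.1 -4. ] 7.22
```

>>> {"method": "carry_out", "body": {
  "targets": [
    [0,0.4,0,0,0,0,255],
    [0,0,0,0,0,0,255]
  ]
}}

```text
clock: 7.38
position: [0.5438, -0.1191, 0.0752]
tool_rot: [-3.141, -0.0, 1.446]
force: [-4.1, 1.6, -2.0]
grip_width: 0.011
```

>>> {"method": "carry_out", "body": {
  "targets": [
    [0,0.4,0,0,0,0,255],
    [0,0,0,0,0,0,255]
  ]
}}

```text
clock: 7.55
position: [0.5438, -0.1191, 0.0752]
tool_rot: [-3.14, -0.0, 1.446]
force: [-7.0, 1.7, 0.0]
grip_width: 0.0112
```

>>> {"method": "carry_out", "body": {
  "targets": [
    [0,-0.5,0,0,0,0,255],
    [0,0,0.5,0,0,0,255],
    [0,0,0.5,0,0,0,255],
    [0,0,0,0,0,0,255]
  ]
}}

```text
clock: 7.88
position: [0.5438, -0.1192, 0.0742]
tool_rot: [-3.141, -0.0, 1.446]
force: [-5.0, 1.2, -2.3]
grip_width: 0.0111
```

>>> {"method": "carry_out", "body": {
  "targets": [
    [0,0,0.5,0,0,0,255],
    [0,0,0,0,0,0,255]
  ]
}}

```text
clock: 8.05
position: [0.5438, -0.1192, 0.074]
tool_rot: [-3.141, -0.0, 1.446]
force: [-7.7, 1.0, 3.1]
grip_width: 0.0112
```

>>> {"method": "carry_out", "body": {
  "targets": [
    [0,0,0.3,0,0,0,255],
    [0,0,0,0,0,0,255]
  ]
}}

```text
clock: 8.22
position: [0.5438, -0.1192, 0.0739]
tool_rot: [-3.141, -0.0, 1.446]
force: [-9.1, 1.8, 10.1]
grip_width: 0.011
```

>>> {"method": "carry_out", "body": {
  "targets": [
    [0,-0.5,-0.3,0,0,0,255],
    [0,0,0,0,0,0,255],
    [0,0,0,0,0,0,150],
    [0,0,0,0,0,0,150],
    [0,0,0,0,0,0,150]
  ]
}}

```text
clock: 8.63
position: [0.5442, -0.1192, 0.074]
tool_rot: [3.141, 0.0, 1.446]
force: [0.1, -0.3, 0.1]
grip_width: 0.035
```

>>> {"method": "carry_out", "body": {
  "targets": [
    [0,0,0,0,0,0,120],
    [0,0,-20,0,0,0,120],
    [0,0,-40,0,0,0,120],
    [0,0,-40,0,0,0,120],
    [0,0,-30,0,0,0,120]
  ]
}}

```text
clock: 9.05
position: [0.5439, -0.1195, 0.2066]
tool_rot: [3.14, 0.0, 1.445]
force: [0.1, 0.3, -0.2]
grip_width: 0.0454
```

```bash
python3 plan.py 514 -368 195 -5 11 
```

```text
now [ 543.9 -119.5  206.6] [1.799e+02 1.000e-02 8.281e+01] t 9.05 F [ 0.1  0.3 -0.2]
[-22.8, 0.1, 1.1, 0.0, 0.0, -0.03]
[-22.8, 0.0, 1.1, 0.0, 0.0, -0.03]
[-22.8, -0.0, 1.1, 0.0, 0.0, -0.03]
[-22.8, -0.1, 1.1, 0.0, 0.0, -0.03]
[-22.8, -0.2, 1.1, 0.0, 0.0, -0.03]
[-22.8, -0.3, 1.1, 0.0, 0.0, -0.03]
[-22.8, -0.3, 1.1, 0.0, 0.0, -0.03]
[-22.8, -0.4, 1.1, 0.0, 0.0, -0.03]
[-22.8, -0.5, 1.1, 0.0, 0.0, -0.03]
[-22.8, -0.6, 1.1, 0.0, 0.0, -0.03]
[-22.7, -0.7, 1.1, 0.0, 0.0, -0.03]
```

>>> {"method": "carry_out", "body": {
  "targets": [
    [-23,0,1,0,0,-0.03,120],
    [-23,0,1,0,0,-0.03,60],
    [-23,0,1,0,0,-0.03,0],
    [-23,0,1,0,0,-0.03,0],
    [-23,-0.2,1,0,0,-0.03,0]
  ]
}}

```text
clock: 9.47
position: [0.5298, -0.2343, 0.199]
tool_rot: [3.141, 0.0, 1.462]
force: [0.5, 0.4, -0.7]
grip_width: 0.0852
```

>>> {"method": "carry_out", "body": {
  "targets": [
    [-23,-0.3,1,0,0,-0.03,0],
    [-23,-0.3,1,0,0,-0.03,0],
    [-23,-0.4,1,0,0,-0.03,0],
    [-23,-0.5,1,0,0,-0.03,0],
    [-23,-0.6,1,0,0,-0.03,0]
  ]
}}

```text
clock: 9.88
position: [0.5158, -0.3486, 0.1938]
tool_rot: [3.141, 0.0, 1.477]
force: [0.2, 0.4, 0.4]
grip_width: 0.0856
```

>>> {"method": "carry_out", "body": {
  "targets": [
    [-20,-0.7,1,0,0,-0.03,0],
    [0,0,0,0,0,0,0]
  ]
}}

```text
clock: 10.05
position: [0.5117, -0.3715, 0.1927]
tool_rot: [-3.141, 0.002, 1.476]
force: [-0.7, 0.6, -0.1]
grip_width: 0.0852
```

```bash
python3 - <<'E'
from h import *
f=bot.grab_frame("top"); P=world(f); np.savez("f1.npz",top=f["color"],z=f["z_map"],K=f["K"],T=f["cam_to_world"])
print(rect(P,None,(.542,-.119)),bar(P,(.544,-.119)),bar(P,(.644,-.132)))
im=f["color"][160:320,300:480,::-1]; cv2.imwrite("pics/c3.png",cv2.resize(im,None,fx=4,fy=3.7,interpolation=cv2.INTER_CUBIC))
E
python3 plan.py 515 -368 72 -5.1 1
```

```text
(array([ 569.4, -123. ,  150.8,  149.6,   -7.1]), 1025) (array([ 544.8, -119.4,   82.8,   12.3,   -7.3]), 328) (array([ 644.1, -131.7,   83.3,   12.7,   -7.4]), 333)
now [ 512.4 -369.4  192.6] [-1.7998e+02  5.0000e-02  8.4650e+01] t 10.1 F [0.1 1.1 0.5]
[1.7, 2.5, 120.6, 0.0, 0.01, -0.04]
```

View pics/c3.png

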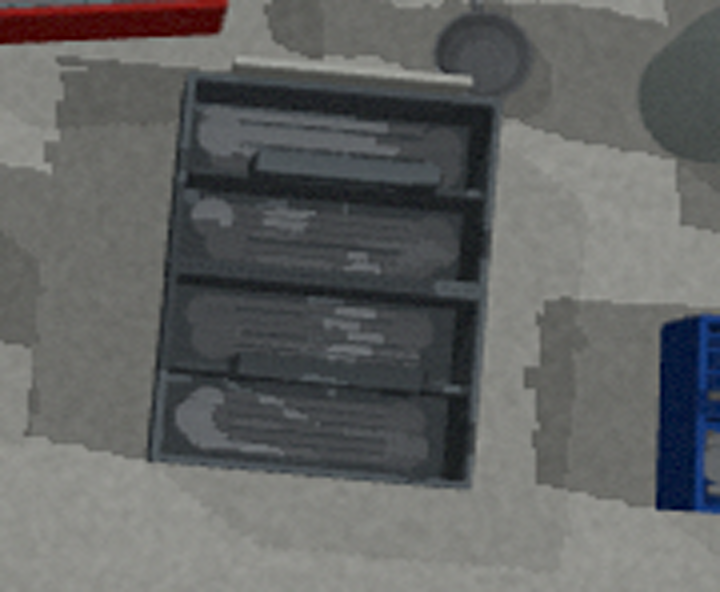

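The grey pair now reads as one block: the ends are in line (left edge (190,75) to (152,462)) and no gap shows. The bars are 100.06 mm apart, 0.6 mm off level, with yaws equal to 0.1° and the partner unmoved. Next is the blue bin.

>>> {"method": "carry_out", "body": {
  "targets": [
    [1.7,2.5,20,0,0,-0.04,0],
    [0,0,35,0,0,0,0],
    [0,0,35,0,0,0,0],
    [0,0,28.5,0,0,0,0],
    [0,0,0,0,0,0,0]
  ]
}}

```text
clock: 10.52
position: [0.5141, -0.3631, 0.0693]
tool_rot: [-3.135, -0.004, 1.486]
force: [-0.8, 0.5, -0.1]
grip_width: 0.0851
```

>>> {"method": "carry_out", "body": {
  "targets": [
    [0,0,0,0,0,0,255],
    [0,0,0,0,0,0,255],
    [0,0,0,0,0,0,255],
    [0,0,0,0,0,0,255],
    [0,0,0,0,0,0,255]
  ]
}}

```text
clock: 10.93
position: [0.5166, -0.3661, 0.0757]
tool_rot: [3.14, 0.001, 1.485]
force: [0.0, -0.9, 0.1]
grip_width: 0.0259
```

>>> {"method": "carry_out", "body": {
  "targets": [
    [0,0,0,0,0,0,255],
    [0,0,0,0,0,0,255],
    [0,0,0,0,0,0,255]
  ]
}}

```text
clock: 11.18
position: [0.5156, -0.3659, 0.0746]
tool_rot: [-3.141, -0.0, 1.484]
force: [-4.5, 1.5, 6.9]
grip_width: 0.0108
```

```bash
python3 chk.py 515 -368 618 142
```

```text
loose (array([ 516.3, -369.7,  151.5,  100.1,   -5. ]), 518)
loosebar (array([ 518.3, -351.8,   40.6,   38.3,  -46.2]), 244)
partner bar (array([617.7, 142.1,  83.4,  12.3,  -5.8]), 331)
[ 0.5155 -0.3659  0.0746] [-1.7997e+02 -1.0000e-02  8.5050e+01] [-5.6  1.3  6.3] 11.23
```

>>> {"method": "carry_out", "body": {
  "targets": [
    [0,0,-15,0,0,0,255],
    [0,0,-30,0,0,0,255],
    [0,0,-35,0,0,0,255],
    [0,0,-35,0,0,0,255],
    [0,0,-15,0,0,0,255]
  ]
}}

```text
clock: 11.65
position: [0.5169, -0.3667, 0.2084]
tool_rot: [3.138, 0.002, 1.484]
force: [0.2, -0.6, -5.1]
grip_width: 0.0108
```

>>> {"method": "carry_out", "body": {
  "targets": [
    [0,0,0,0,0,0,255]
  ]
}}

```text
clock: 11.73
position: [0.5172, -0.3667, 0.2078]
tool_rot: [3.137, 0.002, 1.484]
force: [-0.2, -0.2, -6.3]
grip_width: 0.0111
```

```bash
python3 plan.py 507.6 154.9 204 -5.6 20|sed -n '1,2p;11p;21p'
```

```text
now [ 517.2 -366.7  207.8] [1.7972e+02 1.2000e-01 8.5050e+01] t 11.73 F [-0.2 -0.2 -6.3]
[25.9, -2.7, 0.1, 0.0, 0.0, 0.01]
[25.9, -2.9, 0.2, 0.0, 0.0, 0.01]
[25.9, -3.0, 0.2, 0.0, 0.0, 0.01]
```

>>> {"method": "carry_out", "body": {
  "targets": [
    [13,-1.4,0,0,0,0,255],
    [26,-2.8,0,0,0,0.01,255],
    [26,-2.8,0,0,0,0.01,255],
    [26,-2.8,0,0,0,0.01,255],
    [26,-2.8,0,0,0,0.01,255]
  ]
}}

```text
clock: 12.15
position: [0.5127, -0.2462, 0.2024]
tool_rot: [-3.139, -0.001, 1.48]
force: [0.3, 0.0, -5.0]
grip_width: 0.0109
```

>>> {"method": "carry_out", "body": {
  "targets": [
    [26,-2.8,0,0,0,0.01,255],
    [26,-2.8,0,0,0,0.01,255],
    [26,-2.8,0,0,0,0.01,255],
    [26,-2.8,0,0,0,0.01,255],
    [26,-2.8,0,0,0,0.01,255]
  ]
}}

```text
clock: 12.57
position: [0.5106, -0.1156, 0.2026]
tool_rot: [-3.139, -0.0, 1.475]
force: [1.0, -0.4, -6.4]
grip_width: 0.011
```

>>> {"method": "carry_out", "body": {
  "targets": [
    [26,-3,0,0,0,0.01,255],
    [26,-3,0,0,0,0,255],
    [26,-3,0,0,0,0,255],
    [26,-3,0,0,0,0,255],
    [26,-3,0,0,0,0,255]
  ]
}}

```text
clock: 12.98
position: [0.5081, 0.015, 0.2027]
tool_rot: [-3.139, 0.001, 1.475]
force: [0.9, 0.3, -4.9]
grip_width: 0.0107
```

>>> {"method": "carry_out", "body": {
  "targets": [
    [26,-3,0,0,0,0,255],
    [26,-3,0,0,0,0,255],
    [26,-3,0,0,0,0,255],
    [13,-1.5,0,0,0,0,255],
    [0,0,0,0,0,0,255]
  ]
}}

```text
clock: 13.4
position: [0.5063, 0.1087, 0.2025]
tool_rot: [-3.139, -0.0, 1.479]
force: [0.3, 0.2, -6.1]
grip_width: 0.011
```

```bash
python3 plan.py 507.6 154.9 100 -5.6 4
```

```text
now [506.3 108.7 202.5] [-179.86   -0.     84.73] t 13.4 F [ 0.3  0.2 -6.1]
[11.5, -0.7, 25.6, -0.01, 0.0, 0.01]
[11.5, -0.7, 25.6, -0.01, 0.0, 0.01]
[11.5, -0.7, 25.6, -0.01, 0.0, 0.01]
[11.5, -0.8, 25.6, -0.01, 0.0, 0.01]
```

>>> {"method": "carry_out", "body": {
  "targets": [
    [23,-1.5,0,0,0,0.02,255],
    [23,-1.5,0,0,0,0.02,255],
    [0,0,30,0,0,0,255],
    [0,0,35,0,0,0,255],
    [0,0,35,0,0,0,255]
  ]
}}

```text
clock: 13.82
position: [0.5083, 0.1511, 0.1022]
tool_rot: [-3.141, 0.0, 1.471]
force: [1.2, 0.9, -6.4]
grip_width: 0.0108
```

>>> {"method": "carry_out", "body": {
  "targets": [
    [0,0,15,0,0,0,255],
    [0,0,5,0,0,0,255],
    [0,0,0,0,0,0,255],
    [0,0,0,0,0,0,255]
  ]
}}

```text
clock: 14.15
position: [0.5093, 0.1508, 0.0846]
tool_rot: [3.142, 0.0, 1.469]
force: [0.5, -0.3, -5.8]
grip_width: 0.0109
```

```bash
cat > ends.py <<'E'
from h import *
o=bot.observe(); print(np.round(o["position"],4),np.degrees(o["tool_rot"]).round(2),np.round(o["force"],1))
f=bot.grab_frame("top"); P=world(f)
for side in (1,-1):
  for n,c,z0 in (("loose",(.508,.153),.066),("partner",(.618,.142),.06)):
    d=side*(P[...,1]-c[1])
    m=(abs(P[...,2]-z0)<.008)&(abs(P[...,0]-c[0])<.045)&(d>.06)&(d<.095)
    q=P[m].copy(); q[:,1]*=side
    if len(q)<20: print(n,side,len(q)); continue
    b=np.round(q[:,0]/.004); e=np.array([[q[b==k,0].mean(),q[b==k,1].max(),q[b==k,2].mean()] for k in np.unique(b) if (b==k).sum()>2])
    k=side*np.polyfit(e[:,0],e[:,1],1); print(n,side,len(e),"yaw",np.degrees(np.arctan(k[0])).round(2),"y at .563",(k@[.563,1]).round(4),"z",e[:,2].mean().round(3),"res",np.std(side*e[:,1]-np.polyval(k,e[:,0])).round(4))
E
python3 ends.py; python3 plan.py 507.6 154.9 78 -5.6 1
```

```text
[0.5093 0.1508 0.0846] [1.7999e+02 1.0000e-02 8.4200e+01] [ 0.5 -0.3 -5.8]
loose 1 0
partner 1 12 yaw -5.23 y at .563 0.2218 z 0.058 res 0.0007
loose -1 23 yaw -5.93 y at .563 0.0658 z 0.068 res 0.0003
partner -1 23 yaw -5.55 y at .563 0.0724 z 0.058 res 0.0004
now [509.7 151.1  85.1] [ 1.7994e+02 -3.0000e-02  8.4210e+01] t 14.2 F [-0.9 -0.5 -6. ]
[3.6, -2.4, 7.1, 0.01, 0.0, -0.03]
```

>>> {"method": "carry_out", "body": {
  "targets": [
    [2.5,0,3,0,0,-0.02,255],
    [2.5,0,3,0,0,-0.02,255],
    [0,0,2,0,0,0,255],
    [0,0,0,0,0,0,255],
    [0,0,0,0,0,0,255]
  ]
}}

```text
clock: 14.62
position: [0.5096, 0.1561, 0.0763]
tool_rot: [3.142, 0.0, 1.474]
force: [0.5, 0.3, -5.1]
grip_width: 0.0112
```

```bash
sed -i 's/\.066)/.062)/' ends.py; python3 ends.py
```

```text
[0.5096 0.1561 0.0763] [180.     0.    84.47] [ 0.5  0.3 -5.1]
loose 1 0
partner 1 12 yaw -6.67 y at .563 0.2237 z 0.058 res 0.0006
loose -1 23 yaw -5.51 y at .563 0.0716 z 0.061 res 0.0003
partner -1 23 yaw -5.5 y at .563 0.0724 z 0.059 res 0.0004
```

>>> {"method": "carry_out", "body": {
  "targets": [
    [0.7,2,0,0,0,0,255],
    [0,2,0,0,0,0,255],
    [0,1,0,0,0,0,255],
    [0,0,0,0,0,0,255]
  ]
}}

```text
clock: 15.0
position: [0.5151, 0.1562, 0.0764]
tool_rot: [3.141, 0.0, 1.474]
force: [1.2, -0.3, -6.1]
grip_width: 0.0108
```

>>> {"method": "carry_out", "body": {
  "targets": [
    [0,1,0,0,0,0,255],
    [0,0,0,0,0,0,255]
  ]
}}

```text
clock: 15.17
position: [0.5159, 0.1561, 0.0763]
tool_rot: [3.141, 0.0, 1.474]
force: [-0.1, -0.0, -6.2]
grip_width: 0.0111
```

>>> {"method": "carry_out", "body": {
  "targets": [
    [0,0.6,0,0,0,0,255],
    [0,0,0,0,0,0,255]
  ]
}}

```text
clock: 15.33
position: [0.5163, 0.1561, 0.0763]
tool_rot: [-3.142, 0.0, 1.474]
force: [0.4, 0.3, -7.1]
grip_width: 0.011
```

>>> {"method": "carry_out", "body": {
  "targets": [
    [0,0.5,0,0,0,0,255],
    [0,0,0,0,0,0,255]
  ]
}}

```text
clock: 15.5
position: [0.5169, 0.156, 0.0763]
tool_rot: [3.142, 0.0, 1.474]
force: [0.1, 0.0, -5.2]
grip_width: 0.0114
```

>>> {"method": "carry_out", "body": {
  "targets": [
    [0,0.4,0,0,0,0,255],
    [0,0,0,0,0,0,255]
  ]
}}

```text
clock: 15.67
position: [0.5172, 0.156, 0.0763]
tool_rot: [-3.141, 0.0, 1.474]
force: [-1.3, 0.2, -5.7]
grip_width: 0.0109
```

>>> {"method": "carry_out", "body": {
  "targets": [
    [0,0.4,0,0,0,0,255],
    [0,0,0,0,0,0,255]
  ]
}}

```text
clock: 15.83
position: [0.5173, 0.156, 0.0762]
tool_rot: [-3.141, 0.0, 1.474]
force: [-2.3, -0.0, -5.2]
grip_width: 0.0113
```

>>> {"method": "carry_out", "body": {
  "targets": [
    [0,0,0.6,0,0,0,255],
    [0,0,0.6,0,0,0,255],
    [0,0,0,0,0,0,255]
  ]
}}

```text
clock: 16.08
position: [0.5173, 0.156, 0.0749]
tool_rot: [-3.141, 0.0, 1.474]
force: [-4.2, 0.8, -4.9]
grip_width: 0.0111
```

>>> {"method": "carry_out", "body": {
  "targets": [
    [0,0,0.5,0,0,0,255],
    [0,0,0,0,0,0,255]
  ]
}}

```text
clock: 16.25
position: [0.5172, 0.156, 0.0745]
tool_rot: [-3.141, 0.0, 1.474]
force: [-5.2, 0.0, -2.7]
grip_width: 0.0109
```

>>> {"method": "carry_out", "body": {
  "targets": [
    [0,0,0.3,0,0,0,255],
    [0,0,0,0,0,0,255]
  ]
}}

```text
clock: 16.42
position: [0.5173, 0.1561, 0.0744]
tool_rot: [-3.141, -0.0, 1.474]
force: [-5.7, 0.9, 0.9]
grip_width: 0.0111
```

On the table and in contact. Releasing, rising and drawing back so the arm is out of the top view.

>>> {"method": "carry_out", "body": {
  "targets": [
    [0,0,0.2,0,0,0,255],
    [0,0,0,0,0,0,255],
    [0,0,0,0,0,0,150],
    [0,0,0,0,0,0,150],
    [0,0,0,0,0,0,150]
  ]
}}

```text
clock: 16.83
position: [0.5183, 0.156, 0.0744]
tool_rot: [3.14, -0.0, 1.474]
force: [-0.7, 0.1, 0.3]
grip_width: 0.0355
```

>>> {"method": "carry_out", "body": {
  "targets": [
    [0,0,0,0,0,0,120],
    [0,0,-20,0,0,0,120],
    [0,0,-40,0,0,0,120],
    [0,0,-40,0,0,0,120],
    [0,0,-30,0,0,0,120]
  ]
}}

```text
clock: 17.25
position: [0.5181, 0.1557, 0.207]
tool_rot: [3.14, -0.001, 1.473]
force: [1.0, 0.2, -0.5]
grip_width: 0.0452
```

>>> {"method": "carry_out", "body": {
  "targets": [
    [30,-5,0,0,0,0,120],
    [30,-5,0,0,0,0,120],
    [30,-5,0,0,0,0,120],
    [30,-5,0,0,0,0,120],
    [30,-5,0,0,0,0,120]
  ]
}}

```text
clock: 17.67
position: [0.5071, 0.3092, 0.2044]
tool_rot: [3.141, -0.0, 1.474]
force: [0.4, 0.3, 0.2]
grip_width: 0.0459
```

>>> {"method": "carry_out", "body": {
  "targets": [
    [30,-5,0,0,0,0,120],
    [30,-5,0,0,0,0,120],
    [20,-5,0,0,0,0,120],
    [0,0,0,0,0,0,120],
    [0,0,0,0,0,0,120]
  ]
}}

```text
clock: 18.08
position: [0.4996, 0.3897, 0.2037]
tool_rot: [-3.142, 0.0, 1.476]
force: [-0.9, -1.9, 0.6]
grip_width: 0.0451
```

```bash
python3 - <<'E'
from h import *
f=bot.grab_frame("top"); P=world(f); d=np.load("f0.npz"); P0=world(dict(z_map=d["z"],K=d["K"],cam_to_world=d["T"]))
for n,l,p in (("blue",(.518,.152),(.618,.142)),("grey",(.545,-.119),(.644,-.132))):
    L,Q=bar(P,l)[0],bar(P,p)[0]; a=np.radians((L[4]+Q[4])/2); v=Q[:2]-L[:2]
    print(n,L,Q,"partner before",bar(P0,p)[0],"dist",v@[np.cos(a),np.sin(a)],"level",v@[-np.sin(a),np.cos(a)])
print("red",bar(P,(.784,-.008))[0]); print(np.round(bot.observe()["position"],3),bot.observe()["clock"])
cv2.imwrite("pics/top4.png",f["color"][...,::-1])
im=f["color"][180:300,170:300,::-1]; cv2.imwrite("pics/c4.png",cv2.resize(im,None,fx=4.8,fy=4.8,interpolation=cv2.INTER_CUBIC))
E
sed -i 's/(.508,.153),.062/(.518,.152),.06/' ends.py; python3 ends.py
```

```text
blue [517.9 151.3  83.9  11.9  -5.5] [617.6 141.7  83.5  12.3  -5.5] partner before [617.6 142.1  83.6  12.2  -5.8] dist 100.16112020140193 level 1.802194139567868e-05
grey [ 544.9 -119.6   83.    12.1   -7.2] [ 644.1 -131.6   82.4   12.5   -7.5] partner before [ 644.2 -131.7   83.1   12.7   -7.4] dist 99.92005328447388 level 0.7892728475681863
red [784.6  -8.3  81.7  13.6   1.5]
[0.5   0.388 0.204] 18.1333
[0.5001 0.3883 0.2039] [1.7999e+02 3.0000e-02 8.4460e+01] [-0.6 -1.5 -1.7]
loose 1 23 yaw -5.55 y at .563 0.2222 z 0.058 res 0.0007
partner 1 23 yaw -5.19 y at .563 0.2218 z 0.058 res 0.0006
loose -1 24 yaw -5.06 y at .563 0.0728 z 0.059 res 0.0006
partner -1 23 yaw -5.44 y at .563 0.0724 z 0.058 res 0.0004
```

View pics/c4.png

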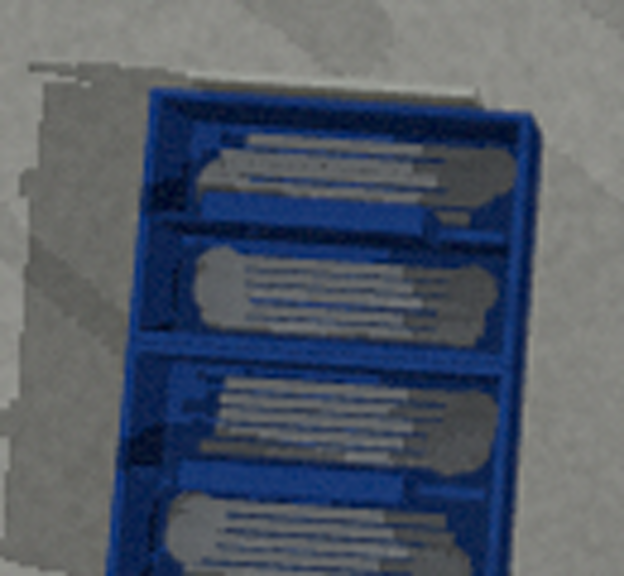

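View pics/top4.png

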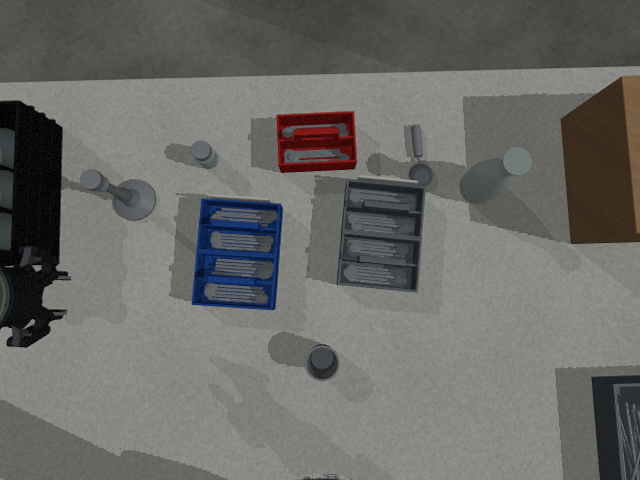

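Both pairs are butted in the views, and nothing else has moved. The gripper is parked near the black crate, so I'm backing off to open space before handing in.

>>> {"method": "carry_out", "body": {
  "targets": [
    [-25,-10,-10,0,0,0,120],
    [-25,-10,-10,0,0,0,120],
    [0,0,0,0,0,0,120],
    [0,0,0,0,0,0,120],
    [0,0,0,0,0,0,120]
  ]
}}

```text
clock: 18.6
position: [0.4757, 0.3406, 0.2245]
tool_rot: [3.141, -0.001, 1.473]
force: [-0.5, 0.6, 0.3]
grip_width: 0.045
```

```bash
python3 -c "
from h import *
o=bot.observe(); print(np.round(o['position'],3),np.round(o['force'],1),np.abs(o['qd']).max()); print(bot.job_done())"
```

```text
[0.476 0.341 0.224] [-0.5  0.6  0.3] 0.02104382838292933
the job is handed in; nothing more can be done
None
```

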